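# Shut the blood centrifuge and start the spin

## Task

The centrifuge is loaded: with the fingertips, push its open lid gently over and down until it is fully home on the bowl, without letting it slam, then press the green start key all the way in and let it go. Do not press start while the lid is still up, keep off the red stop key, do not lift the lid any further open, and leave the rack, bottle, tray and marker around the machine where they are.

Things in the scene. Friction and masses are not known exactly. Their poses are not given: they have to be found in the camera images.
- centrifuge: White bench-top blood centrifuge, 300 mm deep (x), 310 mm wide (y), fixed. Origin at the centre of its underside; x runs from its front (key panel) to its back (hinge), y to its left seen from the front, z up. Flat deck 88 mm above the bench; on it the open round bowl with the rotor: centre 25 mm behind the origin, outside radius 101 mm, rim 118 mm above the bench.
- lid_hinge (a point): Point on the lid's hinge axis, midway along it: 138 mm behind the centrifuge's origin, 116 mm above the bench. The axis is level and runs along the centrifuge's y.
- lid (a joint): Lid angle, rad: 0 = fully home, level on the bowl; grows as its front edge rises (pi/2 upright, stop 1.75). Starts at 0.8 to 1.25: slanting up, leaning to the machine's front. Stiff hinge (about 0.6 N m: 1 to 4 N of push near the front edge): the lid stays where it is left, neither falls nor springs back.
- lid_front (a point): Point on the lid's flat outer (upper) face near its front edge: 205 mm from the hinge axis along the lid, 18 mm out from the axis. The lid is a round white disc 214 mm across, centre 113 mm from the axis; outer face 134 mm above the bench when shut. Site axes turn with the lid: x from front edge to hinge, z out of the outer face.
- start_key_top (a point): Centre of the top face of the green start key, 22 x 26 mm, on the right-hand (-y) end of the front panel: 118 mm in front of and 105 mm to the right of the centrifuge's origin, 95 mm above the bench when not pressed.
- start_key (a joint): How far the green start key is pressed down, in m: 0 = up, 0.004 = fully in. Sprung: about 1.6 N to begin, 5 N fully in; comes up again when let go.
- stop_key_top (a point): Centre of the top face of the red stop key, the same size and height, 75 mm to the left (+y) of the start key. Not to be pressed.
- stop_key (a joint): How far the red stop key is pressed, in m, as for the start key.
- tube_rack: White stepped tube rack with small tubes, loose, 100 x 170 mm, up to 115 mm high, beside the machine's left. Origin at the middle of its underside. Bystander.
- stain_bottle: Amber bottle with orange cap, 40 mm across, 82 mm high, standing beside the front of the machine, left or right. Origin at the centre of its underside. Bystander.
- sealant_tray: Low white tray of sealing wax, 60 x 95 x 14 mm, beside the front of the machine on the other side from the bottle. Origin at the centre of its underside. Bystander.
- marker: White marker pen with orange cap, 140 mm long, 16 mm thick, lying beside the machine's right. Origin on its underside near the middle. Bystander.

How it is judged:
By the outcome, as a careful person would: the job done as asked, in the order asked, and still so for the second after the job is handed in, with the robot touching nothing.
It also fails if it takes over 42 s, if anything falls off the work surface, if the arm or the gripper's body presses on something with over 40 N, if the wrist force passes 120 N, or if a joint passes its speed limit or range.

## Robot

A 7-joint arm with a two-finger parallel gripper is mounted at the origin on the work surface. World frame = base frame: x ahead of the robot, y to its left, z up, the work surface at z = 0. Lengths are in m, angles in rad, forces in N, time in s.
With the tool pointing down it reaches from about 0.4 to 0.75 m from the base axis. Payload 19.5 kg.
Tool frame: the origin (TCP) lies midway between the tips of the shut fingers; the grasp point (between the pads) lies env.grip_depth behind it (env.grip_depth is the distance from the TCP to the grasp point, in m); y points along the fingers, z is the direction in which the jaws open and shut, and the axes are right-handed (so a half turn about y gives the same grasp; the last joint's range is limited). The gripper opens to 85 mm and grips with 20 to 120 N. Pads are 22 mm wide; open, the fingers measure 114 mm over their backs; the gripper's body (76 mm by 85 mm) begins 54 mm behind the grasp point. The pads swing forward as they close: fully open they stand 13 mm farther back than shut.
Start: joints at [1.294, 0.707, -0.028, 1.485, 0.022, 0.951, -0.075], TCP at [0.134, -0.559, 0.231] pointing down, gripper open.
Joint ranges: [-2.71, 2.71], [-0.32, 2.16], [-1.57, 1.52], [0, 2.45], [-1.46, 4.6], [0, 2.02], [-2.83, 2.83]. Speed limits (rad/s): [1.89, 1.89, 2.57, 2.57, 3.01, 3.01, 3.01].

## Interface

Orientations are given as a 3x3 rotation matrix whose columns are the frame's x, y, z axes.
In Python, from rig import env gives the robot as it stands.
- The arm moves only by the shell command python3 -m crank 'ROWS' [FORCE]. ROWS is JSON, a list of rows, each an object with "slide": the shift along the tool's x, y, z in cm, a list of three; "roll": the turn about the tool's y in rad; "claw": the closure, from -1 (fully open) to 1 (shut), so that 0 is half open. A call has 1 to 5 rows; each row shifts and turns the commanded pose from where the row before left it, along the tool's axes as they then stand; what a row does not reach is not made up. A row lasts 1/8 s, in which the tool goes at most 62.5 mm and 10.7 degrees, less where a joint would pass 70% of its speed; a pose out of reach is approached as far as the arm can. A call with a gripper value outside its range is refused whole. The fingers move at their own pace and stop on an object; FORCE is the grip in N (left out, the last holds). Time passes only in rows, so rows that do not move let the fingers close. It gives the time, the measured TCP pose, the force and the opening at its end, in the units of the state.
- env.sense(): the state, without advancing time (a new reading comes with each control period).
- env.read_camera(name): name is "scene" or "top" or "wrist"; returns a dict with "img" (480x640x3 uint8, red, green, blue), "z_map" (480x640 float32, m along the optical axis (not along the pixel's ray), 0 where there is no reading), "camera_matrix" (3x3 intrinsics, pixels), "R" (3x3) and "t" (3): a world point X has camera coordinates R X + t. Camera axes: x right, y down, z forward; pixel columns grow to the right and rows downward; lengths in m; the calibration is good to about 2 mm. The wrist camera is an equidistant fisheye: a pixel r from the principal point sees the ray r / f radians off the axis. A picture is of the moment at which its call begins.
- env.sign_off(): hands the job in, once; it reports no verdict.
Trained networks look in the newest picture that a camera, given by its name, has taken for a name from the list of things; names that differ only in an ending like _2 or _b are one class to them, and where a whole thing is asked for, a point or a joint stands for the part that bears it (a point fixed in the world has none). Each returns a list of dicts, best first, with "p" (0 to 1); they miss things now and then, are a little off and sometimes report something else, mostly with a low value. They report only what shows in the picture. A call takes as long as a camera call.
- env.look_for(thing, camera): "centre" ([x, y, z] in m, in world coordinates, good to about 4 mm: the middle of the surface that is visible of it).
- env.silhouettes(thing, camera): "mask" (480x640 bool, what is visible of it).
- env.mark_of(thing, camera): "centre" ([x, y, z] in m, in world coordinates, good to about 4 mm: a listed point, or the origin of a listed thing).
The state is a dict: "clock": time; "qpos": joint angles; "dq": joint speeds; "joint_efforts": joint torques, N m; "eef_pos": TCP position; "orientation": TCP orientation; "ft_force": force on the tool from outside, world axes, zero at the start; "wrist_torque": the same for the moment, N m; "finger_gap": finger opening in m.
Only numpy, scipy, OpenCV 4.12 (cv2) and the standard library are available. Lean on these libraries where they do the work, as an engineer would, in place of code of your own. Each camera call takes 0.05 s, during which the arm holds its last target. There are 200 camera calls.

## Working session

There is one attempt and no reset: what is moved stays moved. The work goes in short steps, Python scripts to look and compute and a shell command to move; the robot and the scene stay as the last step left them, time stands still between calls to the robot, and variables do not carry over. Pictures are saved under pics/ and viewed, about 8 in all and at most 12, crops included, and the job is handed in when it is done.

```bash
mkdir -p pics
cat > h.py <<'E'
from rig import env
import numpy as np, cv2
np.set_printoptions(precision=4,suppress=True)
def snap(cam,name):
    d=env.read_camera(cam); cv2.imwrite('pics/'+name,d['img'][:,:,::-1]); return d
E
python3 - <<'E'
from h import *
s=env.sense(); print(s['clock'],s['eef_pos'],s['orientation'],s['ft_force'],s['finger_gap'],env.grip_depth)
for c in ['scene','top']:
    d=snap(c,c+'0.png')
    for t in ['centrifuge','lid_hinge','lid_front','start_key_top','stop_key_top','tube_rack','stain_bottle','sealant_tray','marker']:
        print(c,t,[(r['centre'],round(r['p'],2)) for r in env.mark_of(t,c)[:2]])
E
```

```text
0.0 [ 0.1337 -0.559   0.2308] [[-0.9726 -0.0003  0.2326]
 [-0.2326  0.0011 -0.9726]
 [-0.     -1.     -0.0011]] [0.1242 0.1614 0.0596] 0.08537618455731548 0.0187
scene centrifuge [([0.6527, -0.0409, 0.3108], 0.36)]
scene lid_hinge [([0.7208, -0.0313, 0.1161], 0.66)]
scene lid_front [([0.6523, -0.0412, 0.3097], 0.86)]
scene start_key_top [([0.4725, -0.1626, 0.0952], 0.57)]
scene stop_key_top [([0.4698, -0.09, 0.0974], 0.44)]
scene tube_rack [([0.595, 0.2362, -0.0043], 0.56)]
scene stain_bottle [([0.4927, -0.2943, 0.0083], 0.65)]
scene sealant_tray [([0.4438, 0.1771, -0.002], 0.86)]
scene marker [([0.6084, -0.3163, -0.0017], 0.91)]
top centrifuge [([0.5809, -0.0488, 0.0006], 0.91)]
top lid_hinge [([0.7149, -0.0347, 0.1132], 0.75)]
top lid_front [([0.6531, -0.04, 0.3114], 0.89), ([0.4438, 0.1746, -0.0013], 0.74)]
top start_key_top [([0.4745, -0.162, 0.0951], 0.69)]
top stop_key_top [([0.4688, -0.0897, 0.0947], 0.52)]
top tube_rack [([0.5948, 0.2366, 0.0015], 0.63)]
top stain_bottle [([0.4881, -0.2956, 0.0018], 0.83)]
top sealant_tray [([0.449, 0.1769, -0.002], 0.71), ([0.4703, -0.0913, 0.0957], 0.33)]
top marker [([0.5828, -0.0478, -0.0001], 0.72), ([0.6102, -0.3213, -0.0002], 0.63)]
```

```bash
python3 -c "
import cv2,numpy as np
a=[cv2.resize(cv2.imread(f'pics/{c}0.png'),(400,300)) for c in ('scene','top')]
cv2.imwrite('pics/both0.png',np.hstack(a))"
```

```text
(no output)
```

View pics/both0.png

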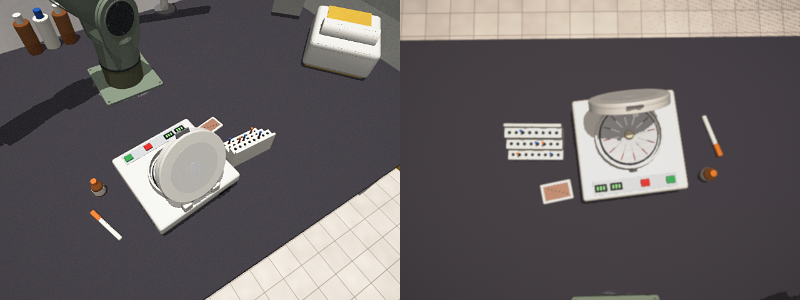

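The lid stands open in the top view (about px 628,100). The keys sit at the front right (green 670,180, red 645,182), with the bottle and marker to the right and the tray and rack to the left. This agrees with the network points. Next I fit the yaw and compute the approach.

```bash
cat >> h.py <<'E'
P={'o':(0,0,(.5809,-.0488)),'h':(.138,0,(.718,-.033)),'s':(-.118,-.105,(.4735,-.1623)),'t':(-.118,-.03,(.4693,-.0899))}
L=np.array([p[:2] for p in P.values()]);W=np.array([p[2] for p in P.values()])
l=L-L.mean(0);w=W-W.mean(0)
yaw=np.arctan2((l[:,0]*w[:,1]-l[:,1]*w[:,0]).sum(),(l*w).sum())
Rm=np.array([[np.cos(yaw),-np.sin(yaw)],[np.sin(yaw),np.cos(yaw)]])
org=W.mean(0)-Rm@L.mean(0)
def mach(p): return np.r_[Rm.T@(np.asarray(p)[:2]-org),p[2]]   # world -> machine frame
def st():
    s=env.sense(); R=s['orientation']
    print('t',s['clock'],'machine',mach(s['eef_pos'])*100,'cm; yaw err',np.arctan2(R[1,0],R[0,0])-yaw-np.pi,'F',s['ft_force'],'gap',s['finger_gap'])
    return s
E
python3 - <<'E'
from h import *
print('yaw',yaw,'org',org,'resid',(L@Rm.T+org-W)*1000)
f=mach([.6528,-.0405,.3105]);print('lid front m',f,'theta',np.arctan2(f[2]-.116,.138-f[0])-np.arctan2(18,205))
st()
E
```

```text
yaw 0.10043405575930674 org [ 0.5814 -0.0475] resid [[ 0.5176  1.3364]
 [ 0.7222 -0.627 ]
 [ 1.0401 -1.4658]
 [-2.2798  0.7563]]
lid front m [ 0.0717 -0.0002  0.3105] theta 1.1547905943310712
t 1.0 machine [-49.6687 -46.4269  23.1285] cm; yaw err -6.14882065182631 F [-0.415  -0.0295  0.1114] gap 0.0855000857461829
```

```bash
python3 -m crank '[{"slide":[0,-5,0],"roll":0.16,"claw":1},{"slide":[0,-5,0],"roll":0,"claw":1},{"slide":[0,-5,0],"roll":0,"claw":1},{"slide":[0,-2,0],"roll":0,"claw":1}]' 20; python3 -c "
from h import *
st()"
```

```text
clock: 1.5
eef_pos: [0.1338, -0.5594, 0.4039]
orientation: [[-0.997, 0.001, 0.075], [-0.075, -0.003, -0.997], [-0.001, -1.0, 0.003]]
ft_force: [0.3, 0.8, -0.7]
finger_gap: 0.0123
t 1.5 machine [-49.6695 -46.4518  40.3935] cm; yaw err -6.308881882426872 F [ 0.2567  0.7841 -0.7463] gap 0.012285623790841405
```

```bash
python3 -m crank '[{"slide":[-4,0,-3.1],"roll":-0.025,"claw":1},{"slide":[-4.1,0,-3.1],"roll":0,"claw":1},{"slide":[-4.1,0,-3.1],"roll":0,"claw":1},{"slide":[-4.1,0,-3.1],"roll":0,"claw":1},{"slide":[-4.1,0,-3.1],"roll":0,"claw":1}]' >/dev/null;  python3 -m crank '[{"slide":[-4.1,0,-3.1],"roll":0,"claw":1},{"slide":[-4.1,0,-3.1],"roll":0,"claw":1},{"slide":[-4.1,0,-3.1],"roll":0,"claw":1},{"slide":[-4.1,0,-3.1],"roll":0,"claw":1},{"slide":[-4.1,0,-3.1],"roll":0,"claw":1}]'; python3 -c "
from h import *
st()"
```

```text
clock: 2.75
eef_pos: [0.5118, -0.2097, 0.4014]
orientation: [[-0.995, 0.0, 0.1], [-0.1, -0.0, -0.995], [-0.0, -1.0, 0.0]]
ft_force: [-0.7, -0.2, 0.5]
finger_gap: 0.0
t 2.75 machine [ -8.5558 -15.44    40.1411] cm; yaw err -6.28391924044207 F [-0.7337 -0.2272  0.5311] gap 5.059239156343432e-06
```

```bash
python3 -m crank '[{"slide":[-4,0,-3.1],"roll":0,"claw":1},{"slide":[-4,0,-3.1],"roll":0,"claw":1},{"slide":[-4,0,-3.1],"roll":0,"claw":1},{"slide":[-4,0,-3.1],"roll":0,"claw":1},{"slide":[-4,0,-3],"roll":0,"claw":1}]'; python3 -c "
from h import *
st()
snap('scene','s1.png');snap('top','t1.png')
for c in ('scene','top'): print(env.mark_of('lid_front',c)[:1])
a=[cv2.resize(cv2.imread(f'pics/{c}1.png'),(400,300)) for c in 'st']
cv2.imwrite('pics/both1.png',np.hstack(a))"
```

```text
clock: 3.38
eef_pos: [0.6862, -0.0465, 0.402]
orientation: [[-0.995, -0.0, 0.101], [-0.101, 0.001, -0.995], [0.0, -1.0, -0.001]]
ft_force: [-0.4, -1.0, 1.2]
finger_gap: 0.0003
t 3.375 machine [10.4311 -0.95   40.1956] cm; yaw err -6.282914702231698 F [-0.3592 -1.0376  1.2236] gap 0.0003206335382554048
[{'centre': [0.6503, -0.0434, 0.3114], 'p': 0.7}]
[{'centre': [0.6555, -0.0403, 0.3127], 'p': 0.84}]
```

View pics/both1.png

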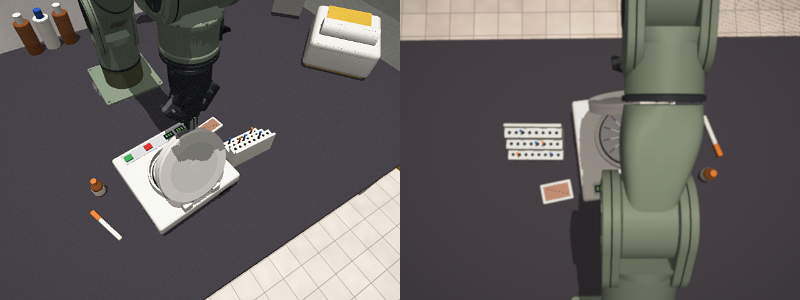

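```bash
python3 -m crank '[{"slide":[-1,0,-0.9],"roll":0,"claw":1},{"slide":[0,3,0],"roll":0,"claw":1},{"slide":[0,3.5,0],"roll":0,"claw":1},{"slide":[0,3.5,0],"roll":0,"claw":1},{"slide":[0,0,0],"roll":0,"claw":1}]'; python3 -c "
from h import *
st()
snap('scene','s2.png'); cv2.imwrite('pics/s2c.png',cv2.imread('pics/s2.png')[120:360,160:480])
snap('wrist','w2.png');"
```

```text
clock: 4.2
eef_pos: [0.6931, -0.0393, 0.3015]
orientation: [[-0.995, -0.003, 0.098], [-0.098, 0.0, -0.995], [0.003, -1.0, -0.0]]
ft_force: [-0.2, -0.8, 0.4]
finger_gap: -0.0001
t 4.2 machine [11.1947 -0.3062 30.1486] cm; yaw err -6.285202888639441 F [-0.196  -0.8253  0.4166] gap -0.00013544775458554066
```

View pics/s2c.png

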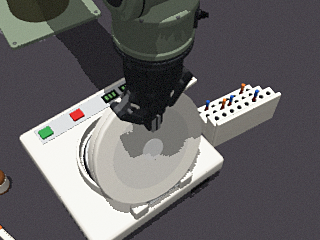

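```bash
python3 -m crank '[{"slide":[1,0.2,0],"roll":0,"claw":1},{"slide":[0.8,0.2,0],"roll":0,"claw":1},{"slide":[0.7,0.1,0],"roll":0,"claw":1},{"slide":[0.7,0.4,0],"roll":0,"claw":1},{"slide":[0.7,0.4,0],"roll":0,"claw":1}]'; python3 -c "
from h import *
st()"
```

```text
clock: 4.92
eef_pos: [0.6562, -0.0427, 0.2914]
orientation: [[-0.995, 0.004, 0.099], [-0.099, 0.0, -0.995], [-0.004, -1.0, 0.0]]
ft_force: [2.3, 0.0, 3.3]
finger_gap: 0.0003
t 4.925 machine [ 7.4879 -0.2709 29.1412] cm; yaw err -6.284581660671472 F [2.2517 0.0024 3.3489] gap 0.0003036907947605519
```

```bash
python3 -m crank '[{"slide":[0.8,0.35,0],"roll":0,"claw":1},{"slide":[0.8,0.4,0],"roll":0,"claw":1},{"slide":[0.75,0.4,0],"roll":0,"claw":1},{"slide":[0.75,0.45,0],"roll":0,"claw":1},{"slide":[0.7,0.5,0],"roll":0,"claw":1}]'; python3 -c "
from h import *
st()"
```

```text
clock: 5.55
eef_pos: [0.6185, -0.0466, 0.2702]
orientation: [[-0.995, 0.004, 0.099], [-0.099, -0.0, -0.995], [-0.003, -1.0, 0.001]]
ft_force: [1.3, -0.9, 2.6]
finger_gap: 0.0004
t 5.55 machine [ 3.6973 -0.2842 27.0213] cm; yaw err -6.284816861884693 F [ 1.312  -0.9493  2.6226] gap 0.00040225667067053645
```

```bash
python3 -m crank '[{"slide":[0.6,0.46,0],"roll":0,"claw":1},{"slide":[0.6,0.48,0],"roll":0,"claw":1},{"slide":[0.55,0.5,0],"roll":0,"claw":1},{"slide":[0.55,0.53,0],"roll":0,"claw":1},{"slide":[0.5,0.53,0],"roll":0,"claw":1}]'; python3 -m crank '[{"slide":[0.6,0.7,0],"roll":0,"claw":1},{"slide":[0.6,0.75,0],"roll":0,"claw":1},{"slide":[0.55,0.8,0],"roll":0,"claw":1},{"slide":[0.55,0.8,0],"roll":0,"claw":1},{"slide":[0.5,0.8,0],"roll":0,"claw":1}]'; python3 -c "
from h import *
st()"
```

```text
clock: 6.18
eef_pos: [0.5896, -0.0489, 0.2428]
orientation: [[-0.995, -0.0, 0.099], [-0.099, 0.0, -0.995], [0.0, -1.0, -0.0]]
ft_force: [0.9, -0.7, 2.0]
finger_gap: 0.0002
clock: 6.8
eef_pos: [0.5618, -0.0515, 0.2041]
orientation: [[-0.995, 0.0, 0.099], [-0.099, 0.0, -0.995], [-0.0, -1.0, -0.0]]
ft_force: [2.3, -0.4, 1.0]
finger_gap: 0.0001
t 6.8 machine [-1.9896 -0.2073 20.4101] cm; yaw err -6.284231218385535 F [ 2.3305 -0.4337  1.0403] gap 7.425765283707977e-05
```

```bash
python3 -m crank '[{"slide":[0.35,0.65,0],"roll":0,"claw":1},{"slide":[0.3,0.65,0],"roll":0,"claw":1},{"slide":[0.3,0.65,0],"roll":0,"claw":1},{"slide":[0.25,0.65,0],"roll":0,"claw":1},{"slide":[0.2,0.6,0],"roll":0,"claw":1}]'; python3 -m crank '[{"slide":[0.2,0.6,0],"roll":0,"claw":1},{"slide":[0.15,0.6,0],"roll":0,"claw":1},{"slide":[0.1,0.5,0],"roll":0,"claw":1},{"slide":[0.05,0.3,0],"roll":0,"claw":1},{"slide":[0,0.3,0],"roll":0,"claw":1}]'; python3 -c "
from h import *
st()"
```

```text
clock: 7.42
eef_pos: [0.548, -0.0529, 0.1722]
orientation: [[-0.995, -0.0, 0.099], [-0.099, 0.0, -0.995], [0.0, -1.0, -0.0]]
ft_force: [1.9, -0.5, 1.4]
finger_gap: -0.0002
clock: 8.05
eef_pos: [0.543, -0.0535, 0.1495]
orientation: [[-0.995, -0.0, 0.099], [-0.099, 0.0, -0.995], [0.0, -1.0, -0.0]]
ft_force: [-0.2, 0.6, 2.3]
finger_gap: -0.0
t 8.05 machine [-3.8875 -0.2131 14.9485] cm; yaw err -6.284296998222154 F [-0.236   0.5767  2.278 ] gap -2.103024074254448e-05
```

```bash
python3 -m crank '[{"slide":[0.05,0.25,0],"roll":0,"claw":1},{"slide":[0.05,0.25,0],"roll":0,"claw":1},{"slide":[0,0.25,0],"roll":0,"claw":1},{"slide":[0,0.25,0],"roll":0,"claw":1},{"slide":[0,0.2,0],"roll":0,"claw":1}]'; python3 -m crank '[{"slide":[0,0.1,0],"roll":0,"claw":1},{"slide":[0,0.1,0],"roll":0,"claw":1},{"slide":[0,0.1,0],"roll":0,"claw":1},{"slide":[0,0,0],"roll":0,"claw":1}]'
```

```text
clock: 8.68
eef_pos: [0.5421, -0.0536, 0.1375]
orientation: [[-0.995, -0.0, 0.099], [-0.099, 0.0, -0.995], [0.0, -1.0, -0.0]]
ft_force: [-1.7, -0.3, 2.0]
finger_gap: 0.0002
clock: 9.18
eef_pos: [0.5422, -0.0535, 0.1346]
orientation: [[-0.995, 0.0, 0.099], [-0.099, 0.0, -0.995], [-0.0, -1.0, -0.0]]
ft_force: [0.2, -0.0, -0.2]
finger_gap: 0.0003
```

```bash
python3 -m crank '[{"slide":[0,0.1,0],"roll":0,"claw":1},{"slide":[0,0.05,0],"roll":0,"claw":1},{"slide":[0,0,0],"roll":0,"claw":1}]'; python3 -m crank '[{"slide":[0,0.1,0],"roll":0,"claw":1},{"slide":[0,0,0],"roll":0,"claw":1}]'
```

```text
clock: 9.55
eef_pos: [0.5423, -0.0536, 0.1339]
orientation: [[-0.995, 0.001, 0.099], [-0.099, 0.0, -0.995], [-0.001, -1.0, -0.0]]
ft_force: [-5.0, 1.3, 17.2]
finger_gap: 0.0002
clock: 9.8
eef_pos: [0.5423, -0.0535, 0.1337]
orientation: [[-0.995, 0.001, 0.099], [-0.099, 0.0, -0.995], [-0.001, -1.0, -0.0]]
ft_force: [-9.5, 1.2, 35.8]
finger_gap: -0.0002
```

```bash
python3 -m crank '[{"slide":[0,-1,0],"roll":0,"claw":1},{"slide":[0,-3,0],"roll":0,"claw":1},{"slide":[2.6,0,3.4],"roll":0,"claw":1},{"slide":[2.6,0,3.4],"roll":0,"claw":1},{"slide":[2.6,0,3.4],"roll":0,"claw":1}]'; python3 -m crank '[{"slide":[0,0,0],"roll":0,"claw":1}]'; python3 -c "
from h import *
st()
d=snap('scene','s3.png'); a=cv2.imread('pics/s3.png')[100:400,140:540]
print(env.mark_of('start_key_top','scene')[:1],env.mark_of('lid_front','scene')[:1])
snap('wrist','w3.png'); b=cv2.resize(cv2.imread('pics/w3.png'),(400,300))
print(env.mark_of('start_key_top','wrist')[:1])
print(mach(env.look_for('start_key','scene')[0]['centre']))
cv2.imwrite('pics/c3.png',np.hstack([a,b]))"
```

```text
clock: 10.42
eef_pos: [0.474, -0.1638, 0.1723]
orientation: [[-0.995, 0.0, 0.099], [-0.099, 0.0, -0.995], [-0.0, -1.0, -0.0]]
ft_force: [0.9, -0.7, -0.4]
finger_gap: -0.0001
clock: 10.55
eef_pos: [0.4733, -0.1655, 0.1723]
orientation: [[-0.995, -0.0, 0.095], [-0.095, -0.001, -0.995], [0.0, -1.0, 0.001]]
ft_force: [0.3, 0.8, 0.8]
finger_gap: -0.0001
t 10.55 machine [-11.9358 -10.6573  17.2346] cm; yaw err -6.288563529788883 F [0.3442 0.8382 0.8348] gap -8.093667999729657e-05
[{'centre': [0.4746, -0.1636, 0.0944], 'p': 0.47}] [{'centre': [0.5137, -0.0555, 0.1339], 'p': 0.8}]
[{'centre': [0.4748, -0.1644, 0.0938], 'p': 0.74}]
[-0.0994 -0.2383  0.0582]
```

View pics/c3.png

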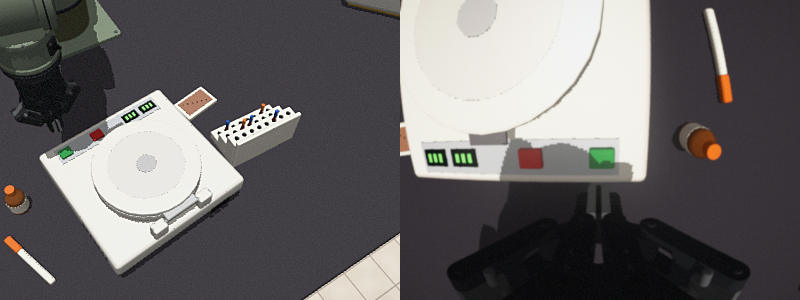

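The lid lies flat on the bowl (disc centre about 147,162 in the left crop) and its front point measures z 0.134, which is the shut height. The green key (602,158 in the wrist view) is directly below the fingertips.

```bash
python3 -m crank '[{"slide":[-0.15,2.5,-0.15],"roll":0,"claw":1},{"slide":[0,2.5,0],"roll":0,"claw":1},{"slide":[0,1.5,0],"roll":0,"claw":1},{"slide":[0,0.8,0],"roll":0,"claw":1},{"slide":[0,0,0],"roll":0,"claw":1}]'; python3 -m crank '[{"slide":[0,0.2,0],"roll":0,"claw":1},{"slide":[0,0.2,0],"roll":0,"claw":1},{"slide":[0,0.1,0],"roll":0,"claw":1},{"slide":[0,0,0],"roll":0,"claw":1}]'
```

```text
clock: 11.48
eef_pos: [0.4761, -0.1608, 0.099]
orientation: [[-0.995, -0.0, 0.1], [-0.1, 0.0, -0.995], [0.0, -1.0, -0.001]]
ft_force: [0.8, -0.1, 0.9]
finger_gap: -0.0002
clock: 11.98
eef_pos: [0.4761, -0.1612, 0.0943]
orientation: [[-0.995, 0.0, 0.099], [-0.099, 0.0, -0.995], [-0.0, -1.0, -0.0]]
ft_force: [-0.5, -0.3, 1.4]
finger_gap: -0.0001
```

```bash
python3 -m crank '[{"slide":[0,0.1,0],"roll":0,"claw":1},{"slide":[0,0.1,0],"roll":0,"claw":1},{"slide":[0,0.1,0],"roll":0,"claw":1},{"slide":[0,0,0],"roll":0,"claw":1}]'; python3 -m crank '[{"slide":[0,0.1,0],"roll":0,"claw":1},{"slide":[0,0,0],"roll":0,"claw":1}]'
```

```text
clock: 12.48
eef_pos: [0.4761, -0.1611, 0.0911]
orientation: [[-0.995, 0.0, 0.099], [-0.099, 0.0, -0.995], [-0.0, -1.0, -0.0]]
ft_force: [1.9, 0.3, 4.1]
finger_gap: 0.0001
clock: 12.72
eef_pos: [0.4762, -0.1612, 0.0908]
orientation: [[-0.995, 0.001, 0.099], [-0.099, 0.0, -0.995], [-0.001, -1.0, 0.0]]
ft_force: [-1.8, 0.8, 20.6]
finger_gap: 0.0002
```

The key is at its end stop: 20 N at z 0.0908, about 4 mm in. Now I release it and back off.

```bash
python3 -m crank '[{"slide":[0,-0.5,0],"roll":0,"claw":1},{"slide":[0,-2,0],"roll":0,"claw":1},{"slide":[0,-4,0],"roll":0,"claw":1},{"slide":[0,-4,0],"roll":0,"claw":1},{"slide":[0,-4,0],"roll":0,"claw":1}]'; python3 -m crank '[{"slide":[4,0,0],"roll":0,"claw":1},{"slide":[0,0,0],"roll":0,"claw":1},{"slide":[0,0,0],"roll":0,"claw":1}]' ; python3 -c "
from h import *
st()
for c in ('scene','top'):
    snap(c,c+'4.png')
    for t in ['lid_front','start_key_top','stop_key_top','tube_rack','stain_bottle','sealant_tray','marker']: print(c,t,[(r['centre'],round(r['p'],2)) for r in env.mark_of(t,c)[:2]])
cv2.imwrite('pics/c4.png',cv2.imread('pics/scene4.png')[100:400,100:540])"
```

```text
clock: 13.35
eef_pos: [0.4755, -0.1611, 0.2363]
orientation: [[-0.995, -0.001, 0.099], [-0.099, 0.001, -0.995], [0.001, -1.0, -0.001]]
ft_force: [-0.4, 0.2, -0.3]
finger_gap: -0.0001
clock: 13.72
eef_pos: [0.4364, -0.1651, 0.235]
orientation: [[-0.995, -0.0, 0.099], [-0.099, 0.0, -0.995], [0.0, -1.0, -0.0]]
ft_force: [0.1, 0.3, 0.6]
finger_gap: -0.0001
t 13.725 machine [-15.6083 -10.2466  23.5044] cm; yaw err -6.284197727530518 F [0.1224 0.2822 0.6476] gap -9.096919366320287e-05
scene lid_front [([0.5114, -0.0564, 0.1302], 0.78)]
scene start_key_top [([0.4751, -0.1635, 0.0912], 0.69)]
scene stop_key_top [([0.4695, -0.0887, 0.096], 0.51)]
scene tube_rack [([0.5986, 0.2366, 0.0005], 0.89)]
scene stain_bottle [([0.4923, -0.2934, 0.007], 0.86), ([0.5812, -0.0496, 0.0023], 0.26)]
scene sealant_tray [([0.4486, 0.1759, -0.0031], 0.81), ([0.4715, -0.1663, 0.0915], 0.69)]
scene marker [([0.6119, -0.3204, -0.002], 0.92), ([0.4947, -0.2937, 0.0048], 0.62)]
top lid_front [([0.5123, -0.0546, 0.1335], 0.73), ([0.5962, 0.2388, 0.0011], 0.41)]
top start_key_top [([0.4793, -0.1634, 0.0945], 0.73)]
top stop_key_top [([0.4705, -0.0927, 0.0957], 0.6)]
top tube_rack [([0.5133, -0.057, 0.1336], 0.7), ([0.5968, 0.2372, 0.0066], 0.55)]
top stain_bottle [([0.7184, -0.0336, 0.1143], 0.69)]
top sealant_tray [([0.4436, 0.1752, 0.0013], 0.64), ([0.5839, -0.0469, -0.0048], 0.53)]
top marker [([0.6096, -0.3181, 0.0021], 0.71)]
```

View pics/c4.png

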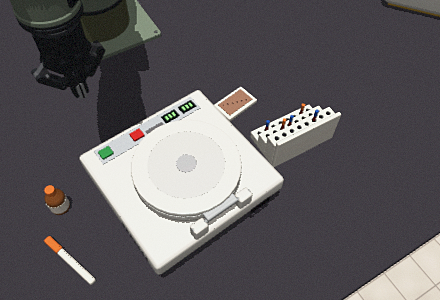

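The lid is flat on the bowl (187,162), both keys are clear, the bystanders haven't moved and the gripper is well away.

```bash
python3 -c "
from rig import env
print(env.sign_off())"
```

```text
the job is handed in; nothing more can be done
None
```

The centrifuge lid is fully home on the bowl, and after that the green start key was pressed all the way in and let go. I handed the job in at about 14 s.

- **Lid:** I pushed it over with the closed fingertips in small steps, at roughly 2–4 N, and eased off over the last centimetres. It then held firm against the fingertips at 0.134 m, its shut height. That press on the shut lid reached about 36 N, more than was needed. The last pictures put the lid's front point at 0.130 m (scene) and 0.1335 m (top).
- **Start key:** It reached its end stop about 4 mm down, at about 20 N, with the fingertips about 3 mm off its centre. In the last pictures the scene camera put the key top at 0.091 m, which is the pressed height, and the top camera put it at 0.0945 m, which is up. With the arm 14 cm above the key and no force on the tool, I took the scene reading as network error of about 4 mm.
- **Surroundings:** The stop key was not touched. The rack, bottle, tray and marker measured within a few mm of where they started. The top camera's network misplaced the bottle, but the scene camera's reading and picture show it unmoved.

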